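Weigh out eggs on the spring scale

ROBOT

A 6-joint arm with a two-finger parallel gripper is mounted at the origin on a cart in front of the work surface, level with it; the furniture and walls round the work are solid. World frame = base frame: x ahead of the robot, y to its left, z up, the work surface at z = 0. Lengths are in m, angles in rad, forces in N, time in s.
With the tool pointing down it reaches from about 0.425 to 0.95 m from the base axis. Payload 3.5 kg.
Tool frame: the origin (TCP) lies on the centre line of the jaws, within the pads' length; the fingertips stand 14 mm ahead of it and the grasp point (between the pads) lies 5 mm behind it (tips_ahead is the distance from the TCP to the fingertips, in m); y points along the fingers, z is the direction in which the jaws open and shut, and the axes are right-handed (so a half turn about y gives the same grasp; the last joint's range is limited). The gripper opens to 85 mm and grips with 20 to 120 N. Pads are 22 mm wide; open, the fingers measure 114 mm over their backs; the gripper's body (76 mm by 85 mm) begins 54 mm behind the grasp point. The pads swing forward as they close: fully open they stand 13 mm farther back than shut.
Start: joints at [0.956, 0.286, 1.577, -0, 1.279, -0.15], TCP at [0.303, 0.603, 0.245] pointing down, gripper open.
Joint ranges: [-2.77, 2.77], [-0.9, 2.22], [0.21, 2.48], [-1.53, 4.67], [0.24, 2.81], [-2.84, 2.84]. Speed limits (rad/s): [2.79, 2.79, 3.14, 3.14, 3.14, 3.14].

INTERFACE

Orientations are given as a unit quaternion [x, y, z, w].
In Python, from plant import get_state, read_camera, sign_off, tips_ahead gives the robot as it stands.
- The arm moves only by the tool send_rows, never from a script. Its argument "plan" is a list of rows, each a list of 2 entries, a list of its own where there are three numbers: the shift along the tool's x, y, z in units of 12 cm (1.0 is 12 cm), then the turn, a rotation vector about the tool's x, y, z in units of 360 degrees (1.0 is 360 degrees). In form: [[[tx, ty, tz], [rx, ry, rz]], ...]. A call has 1 to 12 rows; each row shifts and turns the commanded pose from where the row before left it, along the tool's axes as they then stand; what a row does not reach is not made up. A row lasts 1/10 s, in which the tool goes at most 50 mm and 8.59 degrees, less where a joint would pass 70% of its speed; a pose out of reach is approached as far as the arm can. A call with a number of a shift or a turn outside -1 to 1 is refused whole. A call with a gripper value outside its range is refused whole. "gripper" is the closure, from 0 (fully open) to 1 (shut), set as the call begins (left out, the last holds). The fingers move at their own pace and stop on an object; "grip_force" is the grip in N (left out, the last holds). Time passes only in rows, so rows that do not move let the fingers close. It gives the time, the measured TCP pose, the force and the opening at its end, in the units of the state.
- get_state(): the state, without advancing time (a new reading comes with each control period).
- read_camera(name): name is "side" or "top" or "wrist"; returns a dict with "img" (400x640x3 uint8, blue, green, red), "fx", "fy", "cx", "cy" (pixels), "world_from_camera" (4x4, takes a point from camera to world coordinates); the wrist camera has in their place "mount" (4x4, takes a point from camera to tool coordinates, whose origin is the TCP and whose axes are the tool frame's). Camera axes: x right, y down, z forward; pixel columns grow to the right and rows downward; lengths in m; the calibration is good to about 2 mm. A picture is of the moment at which its call begins: read the wrist's pose just before it. There is no depth.
- sign_off(): hands the job in, once; it reports no verdict.
The state is a dict: "time": time; "qpos": joint angles; "dq": joint speeds; "joint_efforts": joint torques, N m; "eef_pos": TCP position; "tcp_rot": TCP orientation; "contact_force": force on the tool from outside, world axes, zero at the start; "wrist_torque": the same for the moment, N m; "opening": opening from 0.0 (shut) to 1.0 (fully open).
Only numpy, scipy, OpenCV 4.12 (cv2) and the standard library are available. Lean on these libraries where they do the work, as an engineer would, in place of code of your own. Each camera call takes 0.05 s, during which the arm holds its last target. There are 200 camera calls.

TASK

For a cake, move eggs one at a time from the wooden rack into the egg cups on the scale's pan, until the red needle comes to rest inside the green band; leave the eggs that are not needed in the rack and the butter tub on the pan. Eggs are fragile: take them with a light grip, set them down upright in the cups without dropping or knocking them, never push the pan down to its stop, and do not disturb the things around.

Things in the scene. Friction and masses are not known exactly. Their poses are not given: they have to be found in the camera images.
- egg0: a hen's egg (one of four, all about alike), 62 mm tall, 46 mm across at its widest, 27 mm above its origin; blunt end down; origin at its lowest point, z up along the egg. About 65 g. Its shell cracks if a finger squeezes it with much over 40 N, or if it falls more than about 10 mm
- egg1: a hen's egg (one of four, all about alike), 62 mm tall, 46 mm across at its widest, 27 mm above its origin; blunt end down; origin at its lowest point, z up along the egg. About 65 g. Its shell cracks if a finger squeezes it with much over 40 N, or if it falls more than about 10 mm
- egg2: a hen's egg (one of four, all about alike), 62 mm tall, 46 mm across at its widest, 27 mm above its origin; blunt end down; origin at its lowest point, z up along the egg. About 65 g. Its shell cracks if a finger squeezes it with much over 40 N, or if it falls more than about 10 mm
- egg3: a hen's egg (one of four, all about alike), 62 mm tall, 46 mm across at its widest, 27 mm above its origin; blunt end down; origin at its lowest point, z up along the egg. About 65 g. Its shell cracks if a finger squeezes it with much over 40 N, or if it falls more than about 10 mm
- rack: fixed wooden egg rack, 75 (x) x 300 (y) x 30 mm high, origin under its centre; four ring-shaped cups in a row along its own y at -105, -35, +35, +105 mm; each ring is 34 mm outside, 27 mm inside, 14 mm high, its top 30 mm above the worktop; a seated egg's origin is 5.5 mm below the ring's top
- scale: fixed white spring kitchen scale, 62 mm high; origin on the worktop under the pan's middle; its own -x is the front, with a round sloping dial (128 mm, centre 125 mm in front of and 62 mm above the origin). On top a steel pan 170 (x) x 250 (y) mm, rim 12 mm, floor 116 mm above the worktop when empty; it sinks on a spring, 5 mm per egg, to its stop at 36 mm
- pan_cup0 (a point): centre of the top edge of white egg cup 0 of the three on the pan, in a row along the scale's y, 70 mm apart (the row lies 30 mm in front of the pan's middle); ring 34 mm outside, 27 mm inside, 14 mm high above the pan's floor; moves down with the pan; a seated egg's origin is 5.5 mm below this point
- pan_cup1 (a point): centre of the top edge of white egg cup 1 of the three on the pan, in a row along the scale's y, 70 mm apart (the row lies 30 mm in front of the pan's middle); ring 34 mm outside, 27 mm inside, 14 mm high above the pan's floor; moves down with the pan; a seated egg's origin is 5.5 mm below this point
- pan_cup2 (a point): centre of the top edge of white egg cup 2 of the three on the pan, in a row along the scale's y, 70 mm apart (the row lies 30 mm in front of the pan's middle); ring 34 mm outside, 27 mm inside, 14 mm high above the pan's floor; moves down with the pan; a seated egg's origin is 5.5 mm below this point
- needle (a joint): angle of the red needle on the dial, 0 at twelve o'clock (empty pan), growing clockwise; one egg turns it by about 0.65 rad; the green band, round six o'clock, runs from 2.58 to 3.47 rad
- butter_tub: blue and cream butter tub, 63 (x) x 105 (y) x 26 mm, origin under its centre, standing on the pan behind the egg cups (its middle 47 mm behind the pan's middle); how full it is differs
- salt_mill: small white salt mill, 44 mm wide, 90 mm tall (bystander)
- spice: spice jar with a dark lid, 41 mm wide, 105 mm tall (bystander)
- tea_box: red box of tea, 69 x 133 x 66 mm (bystander)
Not all that is in view belongs to the job. Leave any black or turquoise look-alike of the egg0 alone.

How it is judged:
By the outcome, as a careful person would: the job done as asked, in the order asked, and still so for the second after the job is handed in, with the robot touching nothing.
It also fails if it takes over 72 s, if anything falls off the work surface, if the arm or the gripper's body presses on something with over 40 N, if the wrist force passes 120 N, or if a joint passes its speed limit or range.

## Working session

There is one attempt and no reset: what is moved stays moved. The work goes in short steps, Python scripts to look and compute and a tool call to move; the robot and the scene stay as the last step left them, time stands still between calls to the robot, and variables do not carry over. Pictures are saved under pics/ and viewed, about 8 in all and at most 12, crops included, and the job is handed in when it is done.

Besides the shell and the picture viewer there is one more tool, called after "Emit:" in YAML: its name, and indented under it one key for each argument. send_rows: Moves the arm, as the interface text tells. Its arguments: {"type":"object","properties":{"plan":{"type":"array"},"gripper":{"type":"number"},"grip_force":{"type":"number"}},"required":["plan"]}

```bash
ls; mkdir -p pics
python3 - <<'E'
from plant import *
import cv2,numpy as np
s=get_state();print(s, tips_ahead)
for n in("side","top"):
    c=read_camera(n);cv2.imwrite(f"pics/{n}0.png",c["img"]);print(n,c["fx"],c["fy"],c["cx"],c["cy"],np.round(c["world_from_camera"],3).tolist())
c=read_camera("wrist");print(np.round(c["mount"],3).tolist())
E
```

```text
pics
{'time': 0.0, 'qpos': array([ 9.55958234e-01,  2.87196373e-01,  1.57819760e+00, -1.40541858e-05,
        1.27860985e+00, -1.49998257e-01]), 'dq': array([-4.56453079e-05,  1.30743894e-03, -1.06433513e-03,  1.47648851e-03,
        4.28732821e-04,  7.49195455e-06]), 'joint_efforts': array([-5.51878584e-04, -4.05989027e+01, -2.92619920e+01, -1.53623491e-04,
        6.03590408e-03, -5.04708296e-06]), 'eef_pos': array([0.3021933 , 0.60286527, 0.24391552]), 'tcp_rot': array([ 0.6888865 , -0.16318224,  0.16255484, -0.68730115]), 'contact_force': array([-0.13701308,  0.43784942, -0.06491848]), 'wrist_torque': array([ 0.0152343 , -0.0136588 , -0.06162882]), 'opening': 1.0007069321881912} 0.014
side 387.89766271409513 387.89766271409513 322.36056320317726 199.27505873786495 [[-0.63, -0.385, 0.674, -0.342], [-0.776, 0.329, -0.538, 0.571], [-0.014, -0.862, -0.507, 0.724], [0.0, 0.0, 0.0, 1.0]]
top 361.574844759546 361.574844759546 317.42193227260276 191.465066457172 [[-0.007, -0.989, 0.146, 0.344], [-1.0, 0.009, 0.008, -0.108], [-0.009, -0.146, -0.989, 1.139], [0.0, 0.0, 0.0, 1.0]]
[[0.0, 0.958, 0.287, -0.072], [-0.001, -0.287, 0.958, -0.129], [1.0, -0.001, 0.001, 0.001], [0.0, 0.0, 0.0, 1.0]]
```

View pics/top0.png

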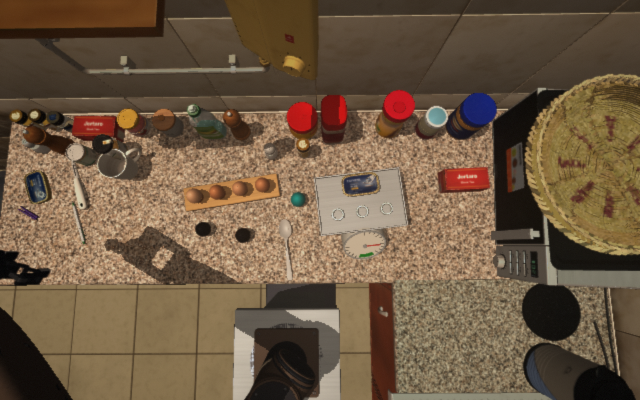

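View pics/side0.png

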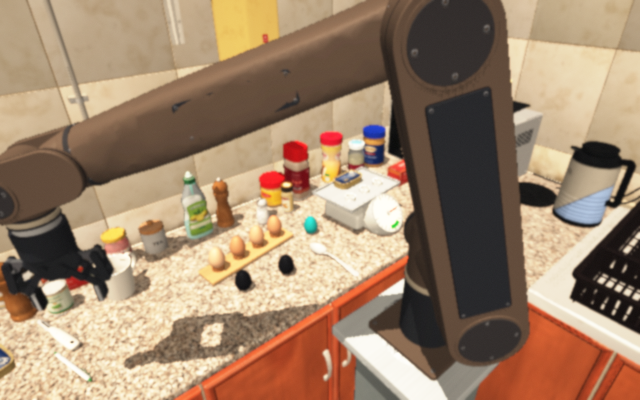

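Eggs wanted: the brown ones in the rack, at top pixels (194,197), (217,193), (240,188) and (262,185). The look-alikes to leave are turquoise (298,200) and black (203,229), (242,235). The pan cups are at about (338,215), (363,212), (387,209), and the needle points right, near 1.5 rad.

```bash
cat > h.py <<'E'
import numpy as np,cv2
from plant import *
from scipy.spatial.transform import Rotation as R
def ray(c,u,v,z,T=None):
    T=c["world_from_camera"] if T is None else T
    d=T[:3,:3]@np.array([(u-c["cx"])/c["fx"],(v-c["cy"])/c["fy"],1]);o=T[:3,3]
    return o+d*(z-o[2])/d[2]
def wristT(s,c):
    T=np.eye(4);T[:3,:3]=R.from_quat(s["tcp_rot"]).as_matrix();T[:3,3]=s["eef_pos"];return T@c["mount"]
def loc(p,s=None):
    "world shift -> tool axes in 12cm units"
    s=s or get_state();return R.from_quat(s["tcp_rot"]).as_matrix().T@np.asarray(p)/.12
E
python3 - <<'E'
from h import *
c=read_camera("top");im=c["img"]
x=cv2.resize(im[160:265,175:415],None,fx=3.3,fy=3.3,interpolation=cv2.INTER_CUBIC);cv2.imwrite("pics/crop.png",x)
hsv=cv2.cvtColor(im,cv2.COLOR_BGR2HSV)
for u,v in [(194,197),(217,193),(240,188),(262,185)]:
    print("egg",ray(c,u,v,.055).round(3),hsv[v,u])
for u,v in [(338,215),(363,212),(387,209)]: print("cup",ray(c,u,v,.13-.012).round(3))
for u,v in [(317,181),(401,169),(409,226),(321,234)]: print("pan",ray(c,u,v,.118).round(3))
for u,v in [(298,200)]: print("turq",ray(c,u,v,.03).round(3))
E
```

```text
egg [0.49  0.275 0.055] [ 12 141 145]
egg [0.502 0.205 0.055] [ 11 166 135]
egg [0.517 0.136 0.055] [ 12 151 162]
egg [0.526 0.069 0.055] [ 11 163 171]
cup [ 0.427 -0.158  0.118]
cup [ 0.435 -0.229  0.118]
cup [ 0.443 -0.297  0.118]
pan [ 0.525 -0.099  0.118]
pan [ 0.558 -0.341  0.118]
pan [ 0.395 -0.357  0.118]
pan [ 0.374 -0.109  0.118]
turq [ 0.482 -0.039  0.03 ]
```

View pics/crop.png

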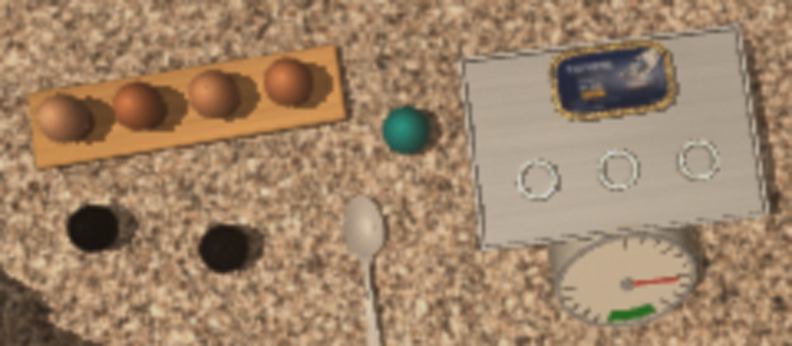

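The crop shows four brown eggs in the rack, the three white pan cups, and the needle at about three o'clock (≈1.55 rad) with the green band at six. So about 2 eggs (+1.3 → ~2.87) are needed. I'll refine the positions by contour and work out the approach to the egg nearest the scale.

Run:
```python
from h import *
s=get_state();print(R.from_quat(s["tcp_rot"]).as_matrix().round(3).tolist())
c=read_camera("top");im=c["img"]
hsv=cv2.cvtColor(cv2.resize(im,None,fx=4,fy=4,interpolation=cv2.INTER_CUBIC),cv2.COLOR_BGR2HSV)
P=[]
for u,v in [(194,197),(217,193),(240,188),(262,185)]:
    x0,y0=(u-11)*4,(v-11)*4
    h=hsv[y0:y0+88,x0:x0+88]
    m=cv2.inRange(h,(3,80,80),(14,255,255));m=cv2.morphologyEx(m,cv2.MORPH_OPEN,np.ones((9,9)))
    cs=max(cv2.findContours(m,0,2)[0],key=cv2.contourArea);(cx,cy),r=cv2.minEnclosingCircle(cs)
    U=(cx+x0)/4-.4;V=(cy+y0)/4-.4
    p=ray(c,U,V,.052);P.append(p);print(round(U,1),round(V,1),round(r/4,2),p.round(4))
d=P[0]-P[3];print("rack yaw deg",np.degrees(np.arctan2(-d[0],d[1])),np.linalg.norm(d))
```

```text
[[0.894, -0.001, 0.448], [-0.448, -0.001, 0.894], [-0.0, -1.0, -0.001]]
193.1 195.6 8.29 [0.4951 0.2788 0.052 ]
214.9 191.7 8.6 [0.5065 0.2127 0.052 ]
238.8 188.6 10.41 [0.5155 0.1399 0.052 ]
262.0 184.6 8.34 [0.5273 0.0695 0.052 ]
rack yaw deg 8.736692896105774 0.21181169287682422
```

Emit:
send_rows:
  plan:
    - [[0,0,0],[0,0.0216,0]]
    - [[0,0,0],[0,0.0216,0]]
    - [[0,0,0],[0,0.0216,0]]
    - [[0,0,0],[0,0.0216,0]]
    - [[0,0,0],[0,0.0216,0]]
    - [[0,0,0],[0,0.0216,0]]
    - [[0,0,0],[0,0.0216,0]]
    - [[0,0,0],[0,0,0]]
  gripper: 0
  grip_force: 20

```text
time: 1.05
eef_pos: [0.3025, 0.6033, 0.2451]
tcp_rot: [0.538, -0.459, 0.459, -0.537]
contact_force: [0.0, 0.6, -0.0]
opening: 1.003
```

Emit:
send_rows:
  plan:
    - [[0.2,0.02,0.06],[0,0,0]]
    - [[0.3,0.03,0.08],[0,0,0]]
    - [[0.3,0.03,0.08],[0,0,0]]
    - [[0.3,0.03,0.08],[0,0,0]]
    - [[0.3,0.03,0.08],[0,0,0]]
    - [[0.3,0.03,0.08],[0,0,0]]
    - [[0.3,0.03,0.08],[0,0,0]]
    - [[0.3,0.03,0.08],[0,0,0]]
    - [[0.3,0.03,0.08],[0,0,0]]
    - [[0.3,0.03,0.08],[0,0,0]]
    - [[0.3,0.03,0.08],[0,0,0]]

```text
time: 2.15
eef_pos: [0.4645, 0.2387, 0.207]
tcp_rot: [-0.538, 0.458, -0.459, 0.538]
contact_force: [0.2, 0.6, 0.1]
opening: 1.0
```

Emit:
send_rows:
  plan:
    - [[0.3,0.03,0.08],[0,0,0]]
    - [[0.3,0.03,0.08],[0,0,0]]
    - [[0.3,0,0.08],[0,0,0]]
    - [[0.3,0,0.06],[0,0,0]]
    - [[0.2,0,0.02],[0,0,0]]
    - [[0.08,0,0],[0,0,0]]
    - [[0,0,0],[0,0,0]]

```text
time: 2.85
eef_pos: [0.5297, 0.0699, 0.1997]
tcp_rot: [-0.537, 0.46, -0.46, 0.537]
contact_force: [-0.8, 0.6, -0.3]
opening: 0.999
```

Run:
```python
from h import *
s=get_state();c=read_camera("wrist");T=wristT(s,c);im=c["img"];cv2.imwrite("pics/w1.png",im)
print(s["time"],s["eef_pos"],R.from_quat(s["tcp_rot"]).as_matrix().round(3).tolist(),s["contact_force"])
for p in [(.5273,.0695,.052),(.5155,.1399,.052)]:
    q=np.linalg.inv(T)@np.r_[p,1];print(c["fx"]*q[0]/q[2]+c["cx"],c["fy"]*q[1]/q[2]+c["cy"])
```

```text
2.85 [0.5297091  0.06985826 0.19971612] [[0.155, -0.0, 0.988], [-0.988, 0.0, 0.155], [-0.0, -1.0, -0.0]] [-0.79489442  0.59370283 -0.30235272]
310.0194839331955 194.14171588268476
308.77926259817093 111.55449520781728
```

View pics/w1.png

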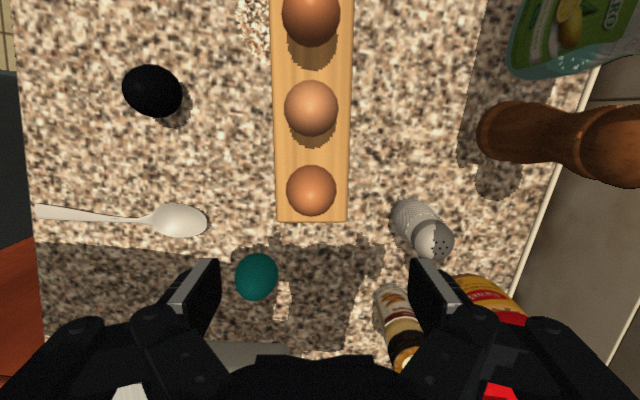

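The wrist view shows the end egg at (311,190), as predicted (310,194). The next egg is at (311,107), the turquoise look-alike at (257,276), and the salt mill is off to the right at (425,230), clear of the jaws.

```bash
cat >> h.py <<'E'
def eggs(c,T,z=.054):
    h=cv2.cvtColor(c["img"],cv2.COLOR_BGR2HSV)
    m=cv2.inRange(h[:260,255:365],(0,90,60),(13,255,255));m=cv2.morphologyEx(m,cv2.MORPH_OPEN,np.ones((15,15)))
    for k in cv2.findContours(m,0,2)[0]:
        x,y,w,hh=cv2.boundingRect(k);u,v=x+255+w/2,y+hh/2
        print("egg",u,v,w,hh,ray(c,u,v,z,T).round(4))
E
python3 - <<'E'
from h import *
s=get_state();c=read_camera("wrist");T=wristT(s,c);eggs(c,T)
E
```

```text
egg 311.0 192.5 48 49 [0.5276 0.0727 0.054 ]
egg 319.0 122.0 34 28 [0.5249 0.1339 0.054 ]
egg 311.0 20.0 56 40 [0.5067 0.208  0.054 ]
```

Emit:
send_rows:
  plan:
    - [[-0.0127,0.1,-0.0167],[0,0,0]]
    - [[0,0.25,0],[0,0,0]]
    - [[0,0.25,0],[0,0,0]]
    - [[0,0.2,0],[0,0,0]]
    - [[0,0.2,0],[0,0,0]]
    - [[0,0.15,0],[0,0,0]]
    - [[0,0.1,0],[0,0,0]]
    - [[0,0.056,0],[0,0,0]]
    - [[0,0,0],[0,0,0]]

```text
time: 3.85
eef_pos: [0.5267, 0.0723, 0.0421]
tcp_rot: [0.538, -0.46, 0.459, -0.537]
contact_force: [-0.1, -0.4, 0.1]
opening: 1.001
```

Emit:
send_rows:
  plan:
    - [[0,0,0],[0,0,0]]
    - [[0,0,0],[0,0,0]]
    - [[0,0,0],[0,0,0]]
    - [[0,0,0],[0,0,0]]
    - [[0,0,0],[0,0,0]]
    - [[0,0,0],[0,0,0]]
    - [[0,0,0],[0,0,0]]
    - [[0,0,0],[0,0,0]]
  gripper: 0.62
  grip_force: 20

```text
time: 4.65
eef_pos: [0.5267, 0.0716, 0.044]
tcp_rot: [0.538, -0.46, 0.459, -0.537]
contact_force: [-4.9, -1.2, 5.8]
opening: 0.519
```

Emit:
send_rows:
  plan:
    - [[0,0,0],[0,0,0]]
    - [[0,0,0],[0,0,0]]
    - [[0,-0.04,0],[0,0,0]]
    - [[0,-0.08,0],[0,0,0]]
    - [[0,-0.12,0],[0,0,0]]
    - [[0,-0.2,0],[0,0,0]]
    - [[0,-0.2,0],[0,0,0]]
    - [[0,-0.2,0],[0,0,0]]
    - [[0,-0.2,0],[0,0,0]]
    - [[0,-0.2,0],[0,0,0]]
    - [[0,-0.2,0],[0,0,0]]
    - [[0,-0.1,0],[0,0,0]]

```text
time: 5.85
eef_pos: [0.5287, 0.0718, 0.2319]
tcp_rot: [-0.536, 0.458, -0.461, 0.539]
contact_force: [0.0, -0.3, -0.6]
opening: 0.516
```

Run:
```python
from h import *
s=get_state();c=read_camera("wrist");print(s["eef_pos"],s["contact_force"],s["opening"]);cv2.imwrite("pics/w2.png",c["img"])
```

```text
[0.52870616 0.07180734 0.23187867] [ 0.04653295 -0.320583   -0.62308044] 0.5160625556105366
```

View pics/w2.png

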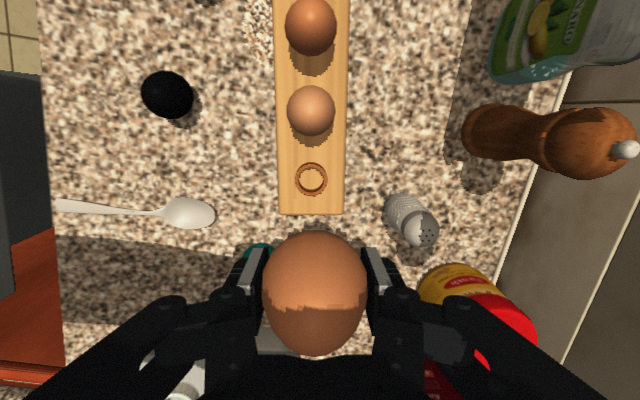

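The egg is lifted and upright, with the weight reading 0.6 N; the vacated ring shows at (311,180). Next I go over the pan to view the cups.

Emit:
send_rows:
  plan:
    - [[0,0,0],[0,0.007,0]]
    - [[0.1,-0.05,-0.04],[0,0,0]]
    - [[0.2,-0.05,-0.07],[0,0,0]]
    - [[0.27,-0.05,-0.1],[0,0,0]]
    - [[0.3,-0.05,-0.11],[0,0,0]]
    - [[0.3,-0.05,-0.11],[0,0,0]]
    - [[0.3,0,-0.11],[0,0,0]]
    - [[0.3,0,-0.11],[0,0,0]]
    - [[0.3,0,-0.11],[0,0,0]]
    - [[0.3,0,-0.1],[0,0,0]]
    - [[0.27,0,-0.1],[0,0,0]]
    - [[0.18,0,-0.06],[0,0,0]]

```text
time: 7.1
eef_pos: [0.4419, -0.2807, 0.2574]
tcp_rot: [0.527, -0.472, 0.471, -0.527]
contact_force: [0.9, 0.1, -0.5]
opening: 0.518
```

Emit:
send_rows:
  plan:
    - [[0.1,0,-0.03],[0,0,0]]
    - [[0.05,0,0],[0,0,0]]
    - [[0,0,0],[0,0,0]]
    - [[0,0,0],[0,0,0]]

```text
time: 7.5
eef_pos: [0.4423, -0.2956, 0.2577]
tcp_rot: [-0.527, 0.471, -0.471, 0.528]
contact_force: [0.5, 0.0, 0.5]
opening: 0.517
```

Run:
```python
from h import *
s=get_state();c=read_camera("wrist");T=wristT(s,c);print(s["eef_pos"],s["contact_force"],s["opening"]);cv2.imwrite("pics/w3.png",c["img"])
print(R.from_quat(s["tcp_rot"]).as_matrix().round(3).tolist())
np.savez("w3.npz",T=T,img=c["img"])
# ring offset at earlier picture (w2): TCP .5287,.0718,.2319, yaw 9
```

```text
[ 0.44225039 -0.29561151  0.25766657] [0.52810693 0.02941377 0.541087  ] 0.5170183702090181
[[0.113, -0.0, 0.994], [-0.994, 0.001, 0.113], [-0.001, -1.0, -0.0]]
```

View pics/w3.png

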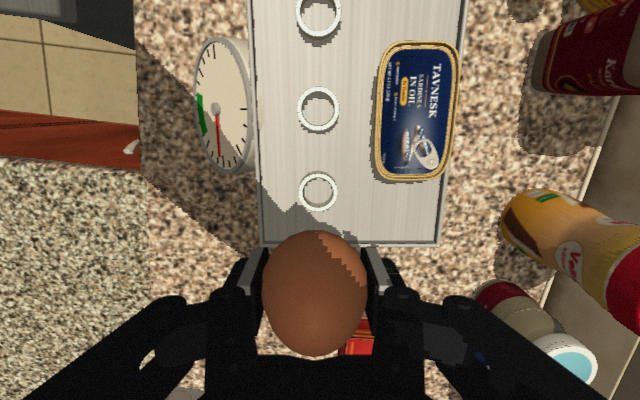

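All three cups are visible, at (318,13), (318,108) and (317,192), in a column, so the yaw is aligned. The butter tub is to their right and the needle is near three o'clock. Measuring the cups, and the rack ring for the egg's offset in the jaws.

Run:
```python
from h import *
c=read_camera("wrist");d=np.load("w3.npz");T=d["T"]
def ring(im,x0,x1,y0,y1,lo,hi):
    h=cv2.cvtColor(im,cv2.COLOR_BGR2HSV)[y0:y1,x0:x1];m=cv2.inRange(h,lo,hi)
    k=max(cv2.findContours(m,0,2)[0],key=cv2.contourArea);e=cv2.fitEllipse(k)
    return e[0][0]+x0,e[0][1]+y0,e[1]
P=[]
for y0,y1 in((80,135),(165,217)):
    u,v,a=ring(d["img"],290,345,y0,y1,(0,0,200),(180,40,255));print("cup",u,v,a);P.append((u,v))
for z in(.112,.115,.118,.121):
    p=[ray(c,u,v,z,T) for u,v in P];print(z,p[0].round(4),p[1].round(4),np.linalg.norm(p[0]-p[1]))
im=cv2.imread("pics/w2.png")
s={"tcp_rot":[-.536,.458,-.461,.539],"eef_pos":[.52870616,.07180734,.23187867]}
print("rack ring",ray(c,311,180,.030,wristT(s,c)),"at grasp TCP .5267 .0718")
```

```text
cup 315.65145111083984 83.44724655151367 (69.94807434082031, 101.91841125488281)
cup 313.13895416259766 190.09308052062988 (42.24690246582031, 47.93064880371094)
0.112 [ 0.4342 -0.2025  0.112 ] [ 0.4421 -0.2912  0.112 ] 0.08902038282670864
0.115 [ 0.4342 -0.2027  0.115 ] [ 0.442  -0.2904  0.115 ] 0.08804845497405282
0.118 [ 0.4342 -0.203   0.118 ] [ 0.4419 -0.2897  0.118 ] 0.08707652712139699
0.121 [ 0.4342 -0.2032  0.121 ] [ 0.4419 -0.2889  0.121 ] 0.08610459926874121
rack ring [0.52770715 0.07275875 0.03      ] at grasp TCP .5267 .0718
```

Run:
```python
from h import *
c=read_camera("wrist");d=np.load("w3.npz");T=d["T"]
g=cv2.cvtColor(cv2.resize(d["img"][:230,280:360],None,fx=4,fy=4,interpolation=cv2.INTER_CUBIC),cv2.COLOR_BGR2GRAY)
C=cv2.HoughCircles(cv2.GaussianBlur(g,(7,7),2),cv2.HOUGH_GRADIENT_ALT,1.5,200,param1=150,param2=.6,minRadius=50,maxRadius=110)
P=[(q[0]/4+280-.4,q[1]/4-.4) for q in C[0]];P.sort(key=lambda q:q[1]);print(C/4,P)
for z in(.112,.118,.124):
    p=[ray(c,u,v,z,T) for u,v in P];print(z,np.round(p,4).tolist(),[np.linalg.norm(a-b).round(4) for a,b in zip(p,p[1:])])
```

```text
[[[ 38.25     190.125     19.9441  ]
  [ 38.25     190.125     16.694447]
  [ 39.        15.        21.713453]
  [ 36.75     109.5       23.48982 ]
  [ 38.25     190.125     13.597926]
  [ 36.75     109.5       15.917155]
  [ 36.75     109.5       17.943844]
  [ 39.        15.        16.601933]]] [(np.float32(318.6), np.float32(14.6)), (np.float32(318.6), np.float32(14.6)), (np.float32(316.35), np.float32(109.1)), (np.float32(316.35), np.float32(109.1)), (np.float32(316.35), np.float32(109.1)), (np.float32(317.85), np.float32(189.725)), (np.float32(317.85), np.float32(189.725)), (np.float32(317.85), np.float32(189.725))]
0.112 [[0.4308, -0.1531, 0.112], [0.4308, -0.1531, 0.112], [0.437, -0.2222, 0.112], [0.437, -0.2222, 0.112], [0.437, -0.2222, 0.112], [0.4462, -0.2904, 0.112], [0.4462, -0.2904, 0.112], [0.4462, -0.2904, 0.112]] [np.float64(0.0), np.float64(0.0694), np.float64(0.0), np.float64(0.0), np.float64(0.0688), np.float64(0.0), np.float64(0.0)]
0.118 [[0.4309, -0.1547, 0.118], [0.4309, -0.1547, 0.118], [0.437, -0.2223, 0.118], [0.437, -0.2223, 0.118], [0.437, -0.2223, 0.118], [0.446, -0.2889, 0.118], [0.446, -0.2889, 0.118], [0.446, -0.2889, 0.118]] [np.float64(0.0), np.float64(0.0679), np.float64(0.0), np.float64(0.0), np.float64(0.0673), np.float64(0.0), np.float64(0.0)]
0.124 [[0.431, -0.1562, 0.124], [0.431, -0.1562, 0.124], [0.4369, -0.2223, 0.124], [0.4369, -0.2223, 0.124], [0.4369, -0.2223, 0.124], [0.4457, -0.2874, 0.124], [0.4457, -0.2874, 0.124], [0.4457, -0.2874, 0.124]] [np.float64(0.0), np.float64(0.0664), np.float64(0.0), np.float64(0.0), np.float64(0.0658), np.float64(0.0), np.float64(0.0)]
```

Run:
```python
from h import *
d=np.load("w3.npz");g=d["img"].max(2)
print(g[108,290:348].tolist());print(g[192,290:348].tolist());print(g[165:220,318].tolist());print(g[80:138,318].tolist());print(g[0:40,319].tolist())
cv2.imwrite("pics/cups.png",cv2.resize(d["img"][75:225,280:360],None,fx=4,fy=4,interpolation=cv2.INTER_CUBIC))
```

```text
[211, 210, 213, 209, 207, 212, 215, 227, 240, 239, 231, 178, 100, 104, 150, 208, 205, 210, 217, 218, 216, 214, 212, 208, 208, 212, 213, 209, 208, 204, 205, 209, 215, 212, 213, 212, 211, 206, 208, 202, 206, 207, 205, 171, 173, 238, 240, 240, 227, 191, 210, 207, 202, 203, 205, 209, 207, 202]
[205, 203, 204, 202, 197, 194, 198, 188, 199, 240, 240, 238, 203, 97, 148, 204, 198, 196, 197, 199, 202, 206, 201, 202, 201, 202, 202, 200, 198, 193, 198, 198, 199, 200, 199, 200, 199, 196, 194, 197, 200, 178, 120, 169, 241, 240, 236, 219, 194, 192, 194, 198, 193, 193, 197, 196, 196, 198]
[200, 197, 202, 199, 199, 189, 153, 150, 173, 235, 240, 241, 172, 190, 198, 195, 199, 199, 198, 195, 197, 197, 197, 196, 198, 197, 196, 198, 196, 198, 197, 195, 196, 195, 197, 194, 196, 198, 168, 153, 149, 114, 169, 235, 240, 239, 195, 194, 196, 195, 194, 195, 195, 196, 196]
[211, 213, 212, 213, 211, 215, 184, 235, 240, 239, 240, 136, 100, 102, 103, 104, 104, 103, 102, 199, 208, 208, 210, 210, 207, 209, 207, 207, 208, 209, 209, 206, 207, 208, 208, 209, 209, 206, 207, 208, 206, 207, 206, 204, 203, 171, 233, 240, 240, 241, 165, 111, 100, 97, 191, 202, 206, 205]
[105, 103, 103, 177, 208, 211, 215, 213, 216, 214, 215, 215, 214, 214, 213, 212, 215, 215, 216, 217, 216, 215, 214, 215, 214, 213, 214, 214, 215, 212, 211, 231, 239, 240, 241, 240, 140, 88, 82, 84]
```

View pics/cups.png

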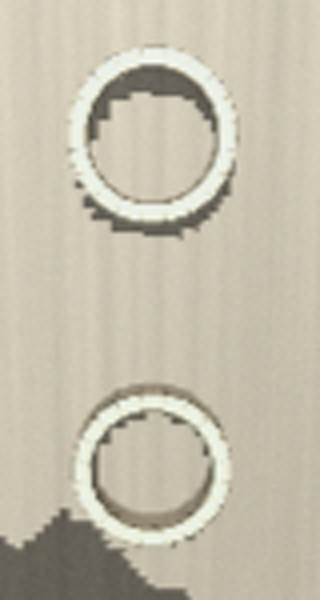

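The crop shows the bright top faces of the two rings clearly, so a threshold of 228 isolates them.

```bash
cat >> h.py <<'E'
def rings(img,rois,thr=226):
    out=[]
    for x0,x1,y0,y1 in rois:
        m=(img.max(2)[y0:y1,x0:x1]>thr).astype(np.uint8)
        n,l,st,ce=cv2.connectedComponentsWithStats(m);k=1+np.argmax(st[1:,4])
        q=cv2.findNonZero((l==k).astype(np.uint8));e=cv2.fitEllipse(cv2.convexHull(q));out.append((e[0][0]+x0,e[0][1]+y0,e[1]))
    return out
E
python3 - <<'E'
from h import *
c=read_camera("wrist");d=np.load("w3.npz");T=d["T"]
P=rings(d["img"],[(285,350,78,140),(285,350,160,222)]);print(P)
for z in(.112,.115,.118,.121):
    p=[ray(c,u,v,z,T) for u,v,_ in P];print(z,np.round(p,4).tolist(),np.linalg.norm(p[0]-p[1]))
    D=[np.linalg.norm(np.linalg.inv(T)[2]@np.r_[q,1]) for q in p];print([c["fx"]*.034/x for x in D])
E
```

```text
[(317.67719650268555, 107.93121528625488, (41.215545654296875, 43.03557586669922)), (317.554500579834, 192.00939559936523, (36.99692916870117, 37.923789978027344))]
0.112 [[0.438, -0.2212, 0.112], [0.4462, -0.2925, 0.112]] 0.07176303737628846
[np.float64(41.108449814111495), np.float64(38.145025946339324)]
0.115 [[0.438, -0.2212, 0.115], [0.4461, -0.2917, 0.115]] 0.07097952586350414
[np.float64(41.56222776360094), np.float64(38.566091973772195)]
0.118 [[0.4379, -0.2212, 0.118], [0.446, -0.291, 0.118]] 0.07019601435071977
[np.float64(42.0261356400089), np.float64(38.996557682460114)]
0.121 [[0.4379, -0.2212, 0.121], [0.4458, -0.2902, 0.121]] 0.0694125028379355
[np.float64(42.50051647581688), np.float64(39.43674137637624)]
```

Emit:
send_rows:
  plan:
    - [[-0.0323,0,0.033],[0,0,0]]
    - [[0,0.1,0],[0,0,0]]
    - [[0,0.18,0],[0,0,0]]
    - [[0,0.18,0],[0,0,0]]
    - [[0,0.18,0],[0,0,0]]
    - [[0,0.14,0],[0,0,0]]
    - [[0,0.1,0],[0,0,0]]
    - [[0,0.06,0],[0,0,0]]
    - [[0,0.03,0],[0,0,0]]
    - [[0,0,0],[0,0,0]]
    - [[0,0,0],[0,0,0]]

```text
time: 8.8
eef_pos: [0.446, -0.2926, 0.1423]
tcp_rot: [0.527, -0.471, 0.472, -0.527]
contact_force: [0.2, -1.0, -1.0]
opening: 0.519
```

Run:
```python
from h import *
s=get_state();print(s["eef_pos"],s["contact_force"],s["opening"])
c=read_camera("side");x=cv2.resize(c["img"][150:270,260:440],None,fx=4,fy=4,interpolation=cv2.INTER_CUBIC);cv2.imwrite("pics/s2.png",x)
```

```text
[ 0.44599701 -0.29257004  0.1422559 ] [ 0.23523863 -1.00310804 -1.02408254] 0.519077281194248
```

View pics/s2.png

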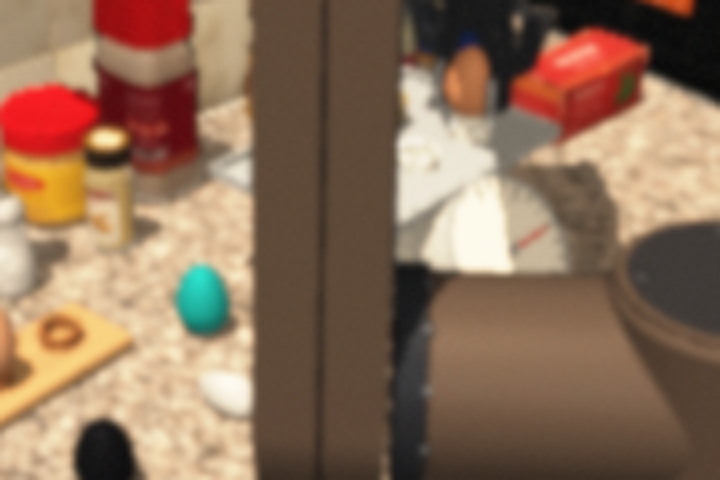

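Egg held over cup 2, pose within ~1 mm. Lowering slowly.

Emit:
send_rows:
  plan:
    - [[-0.006,0.03,0],[0,0,0]]
    - [[0,0.02,0],[0,0,0]]
    - [[0,0.02,0],[0,0,0]]
    - [[0,0.02,0],[0,0,0]]
    - [[0,0,0],[0,0,0]]
    - [[0,0,0],[0,0,0]]

```text
time: 9.45
eef_pos: [0.4454, -0.2914, 0.1305]
tcp_rot: [0.527, -0.471, 0.471, -0.527]
contact_force: [-0.4, -0.2, 0.5]
opening: 0.518
```

Emit:
send_rows:
  plan:
    - [[0,0.02,0],[0,0,0]]
    - [[0,0.02,0],[0,0,0]]
    - [[0,0.02,0],[0,0,0]]
    - [[0,0,0],[0,0,0]]
    - [[0,0,0],[0,0,0]]

```text
time: 9.95
eef_pos: [0.4455, -0.2915, 0.1235]
tcp_rot: [0.527, -0.471, 0.471, -0.527]
contact_force: [-0.7, -0.7, 1.0]
opening: 0.52
```

Run:
```python
from h import *
s=get_state();c=read_camera("wrist");T=wristT(s,c);print(s["eef_pos"],s["contact_force"],s["opening"])
# cup1 height from its ring size/position
im=c["img"];cv2.imwrite("pics/w4.png",im)
```

```text
[ 0.44550071 -0.29154246  0.12345065] [-0.67120208 -0.69261442  0.99131517] 0.5197877771101757
```

View pics/w4.png

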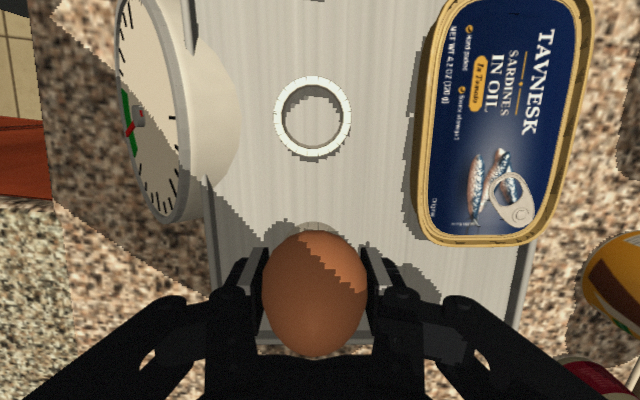

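The needle has swung to about six o'clock because I am pressing lightly, about 4 mm past balance. Raise a little to the balanced height, then open only part way (the tub is close).

Emit:
send_rows:
  plan:
    - [[0,-0.015,0],[0,0,0]]
    - [[0,-0.015,0],[0,0,0]]
    - [[0,0,0],[0,0,0]]
    - [[0,0,0],[0,0,0]]
    - [[0,0,0],[0,0,0]]

```text
time: 10.5
eef_pos: [0.4455, -0.2914, 0.127]
tcp_rot: [0.527, -0.471, 0.471, -0.527]
contact_force: [0.7, -0.4, 0.4]
opening: 0.519
```

Emit:
send_rows:
  plan:
    - [[0,0,0],[0,0,0]]
    - [[0,0,0],[0,0,0]]
    - [[0,0,0],[0,0,0]]
    - [[0,0,0],[0,0,0]]
    - [[0,0,0],[0,0,0]]
  gripper: 0.37

```text
time: 11.0
eef_pos: [0.4455, -0.2914, 0.127]
tcp_rot: [-0.527, 0.471, -0.471, 0.527]
contact_force: [0.1, 0.0, -1.6]
opening: 0.629
```

Emit:
send_rows:
  plan:
    - [[0,-0.04,0],[0,0,0]]
    - [[0,-0.08,0],[0,0,0]]
    - [[0,-0.12,0],[0,0,0]]
    - [[0,-0.18,0],[0,0,0]]
    - [[0,-0.18,0],[0,0,0]]
    - [[0,-0.18,0],[0,0,0]]
    - [[0,-0.18,0],[0,0,0]]
    - [[0,-0.1,0],[0,0,0]]
    - [[0,0,0],[0,0,0]]

```text
time: 11.9
eef_pos: [0.4464, -0.2923, 0.2575]
tcp_rot: [0.527, -0.469, 0.473, -0.527]
contact_force: [-0.1, -0.2, 0.9]
opening: 0.631
```

Run:
```python
from h import *
s=get_state();c=read_camera("top");print(s["eef_pos"],s["contact_force"],s["opening"]);x=cv2.resize(c["img"][160:265,300:420],None,fx=4,fy=4,interpolation=cv2.INTER_CUBIC);
w=read_camera("wrist")["img"]
cv2.imwrite("pics/t3.png",np.hstack([cv2.resize(w,None,fx=.5,fy=.5)[:200],cv2.resize(x,(480,420))[:200]*0+cv2.resize(x,(480,420))[220:420]]) if 0 else np.vstack([cv2.resize(w,(640,400))[:250,:480],x[100:420]]))
```

```text
[ 0.44642001 -0.29231939  0.25754398] [-0.05955009 -0.21103108  0.91723562] 0.6313292114704275
```

View pics/t3.png

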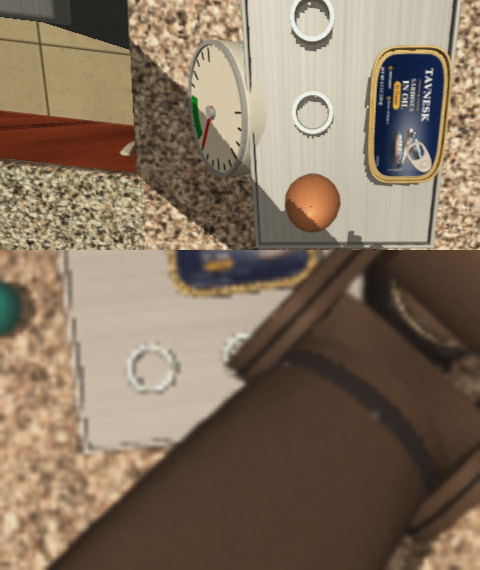

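Egg 1 stands in cup 2 (313,203 in the wrist view), and the needle rests short of the green band (~2.1 rad), so one more egg is due. Going for the next egg in the row.

Emit:
send_rows:
  plan:
    - [[-0.1,0,0.03],[0,0,0]]
    - [[-0.2,0,0.06],[0,0,0]]
    - [[-0.3,0,0.08],[0,0,0]]
    - [[-0.33,0,0.09],[0,0,0]]
    - [[-0.33,0,0.09],[0,0,0]]
    - [[-0.33,0,0.09],[0,0,0]]
    - [[-0.33,0,0.09],[0,0,0]]
    - [[-0.33,0,0.09],[0,0,0]]
    - [[-0.33,0,0.09],[0,0,0]]
    - [[-0.33,0,0.09],[0,0,0]]
    - [[-0.3,0,0.09],[0,0,0]]
  gripper: 0

```text
time: 13.1
eef_pos: [0.5073, 0.1059, 0.2527]
tcp_rot: [0.528, -0.472, 0.47, -0.527]
contact_force: [1.0, 0.4, -0.0]
opening: 0.998
```

Emit:
send_rows:
  plan:
    - [[-0.2,0.1,0.06],[0,0,0]]
    - [[-0.1,0.2,0.043],[0,0,0]]
    - [[-0.017,0.18,0],[0,-0.007,0]]
    - [[0,0,0],[0,0,0]]
    - [[0,0,0],[0,0,0]]

```text
time: 13.6
eef_pos: [0.5156, 0.1428, 0.1956]
tcp_rot: [0.538, -0.46, 0.459, -0.537]
contact_force: [-0.2, -0.4, 0.4]
opening: 1.003
```

Run:
```python
from h import *
s=get_state();c=read_camera("wrist");T=wristT(s,c);print(s["eef_pos"],s["contact_force"],s["opening"],R.from_quat(s["tcp_rot"]).as_matrix()[:,2]);cv2.imwrite("pics/w5.png",c["img"]);eggs(c,T)
q=np.linalg.inv(T)@np.array([.517,.1415,.052,1]);print(c["fx"]*q[0]/q[2]+c["cx"],c["fy"]*q[1]/q[2]+c["cy"])
```

```text
[0.51563561 0.14279929 0.19559883] [-0.15834181 -0.40772315  0.43579233] 1.002893421457414 [ 0.98791994  0.15494026 -0.00277645]
egg 324.5 187.0 27 28 [0.5242 0.1523 0.054 ]
egg 315.0 114.0 52 54 [0.5065 0.2117 0.054 ]
314.4364130387067 196.98377803550983
```

View pics/w5.png

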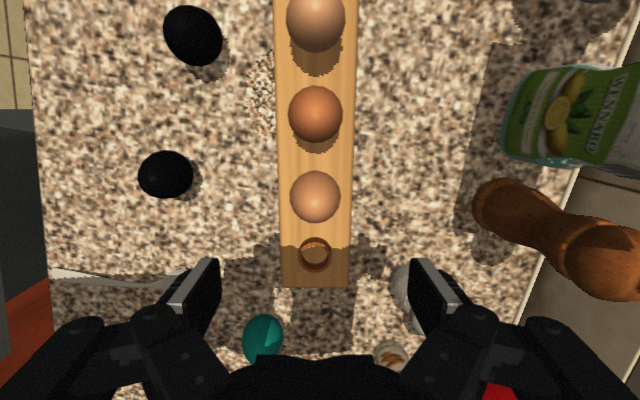

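The next egg is at (316,197), as predicted (314,197). The other two sit above it, and the jaws are clear of the salt mill.

Emit:
send_rows:
  plan:
    - [[0.0135,0.1,0.0155],[0,0,0]]
    - [[0,0.25,0],[0,0,0]]
    - [[0,0.25,0],[0,0,0]]
    - [[0,0.2,0],[0,0,0]]
    - [[0,0.2,0],[0,0,0]]
    - [[0,0.13,0],[0,0,0]]
    - [[0,0.09,0],[0,0,0]]
    - [[0,0.05,0],[0,0,0]]
    - [[0,0,0],[0,0,0]]

```text
time: 14.55
eef_pos: [0.5187, 0.1409, 0.0439]
tcp_rot: [0.537, -0.46, 0.46, -0.537]
contact_force: [-0.5, 0.6, 0.1]
opening: 0.997
```

Emit:
send_rows:
  plan:
    - [[0,0,0],[0,0,0]]
    - [[0,0,0],[0,0,0]]
    - [[0,0,0],[0,0,0]]
    - [[0,0,0],[0,0,0]]
    - [[0,0,0],[0,0,0]]
    - [[0,0,0],[0,0,0]]
    - [[0,0,0],[0,0,0]]
    - [[0,0,0],[0,0,0]]
    - [[0,0,0],[0,0,0]]
    - [[0,0,0],[0,0,0]]
  gripper: 0.62
  grip_force: 20

```text
time: 15.55
eef_pos: [0.5163, 0.1409, 0.0449]
tcp_rot: [0.54, -0.461, 0.458, -0.536]
contact_force: [-9.3, -1.6, 8.5]
opening: 0.521
```

Emit:
send_rows:
  plan:
    - [[0,-0.04,0],[0,0,0]]
    - [[0,-0.08,0],[0,0,0]]
    - [[0,-0.12,0],[0,0,0]]
    - [[0,-0.2,0],[0,0,0]]
    - [[0,-0.2,0],[0,0,0]]
    - [[0,-0.2,0],[0,0,0]]
    - [[0,-0.2,0],[0,0,0]]
    - [[0,-0.2,0],[0,0,0]]
    - [[0,-0.2,0],[0,0,0]]
    - [[0,-0.2,0],[0,0,0]]
    - [[0,-0.12,0],[0,0.007,0]]
    - [[0,0,0],[0,0,0]]

```text
time: 16.75
eef_pos: [0.5204, 0.1414, 0.2599]
tcp_rot: [-0.525, 0.469, -0.473, 0.529]
contact_force: [0.7, 0.6, -0.3]
opening: 0.522
```

Emit:
send_rows:
  plan:
    - [[0.1,0,-0.04],[0,0,0]]
    - [[0.2,0,-0.07],[0,0,0]]
    - [[0.27,0,-0.1],[0,0,0]]
    - [[0.3,0,-0.11],[0,0,0]]
    - [[0.3,0,-0.11],[0,0,0]]
    - [[0.3,0,-0.11],[0,0,0]]
    - [[0.3,0,-0.11],[0,0,0]]
    - [[0.3,0,-0.11],[0,0,0]]
    - [[0.3,0,-0.1],[0,0,0]]
    - [[0.27,0,-0.1],[0,0,0]]
    - [[0.18,0,-0.05],[0,0,0]]

```text
time: 17.85
eef_pos: [0.434, -0.2107, 0.2539]
tcp_rot: [0.527, -0.473, 0.471, -0.526]
contact_force: [0.0, 0.7, -0.9]
opening: 0.519
```

Emit:
send_rows:
  plan:
    - [[0.079,0,-0.019],[0,0,0]]
    - [[0.03,0,0],[0,0,0]]
    - [[0,0,0],[0,0,0]]
    - [[0,0,0],[0,0,0]]
    - [[0,0,0],[0,0,0]]

```text
time: 18.35
eef_pos: [0.4355, -0.221, 0.2553]
tcp_rot: [-0.528, 0.471, -0.471, 0.528]
contact_force: [-0.1, -0.2, -0.1]
opening: 0.518
```

Run:
```python
from h import *
def held(im):
    h=cv2.cvtColor(im,cv2.COLOR_BGR2HSV);m=cv2.inRange(h,(3,80,40),(16,255,255));m[:215]=0;m[:,:255]=0;m[:,375:]=0
    m=cv2.morphologyEx(m,cv2.MORPH_OPEN,np.ones((15,15)));return cv2.boundingRect(max(cv2.findContours(m,0,2)[0],key=cv2.contourArea))
s=get_state();c=read_camera("wrist");T=wristT(s,c);im=c["img"];cv2.imwrite("pics/w6.png",im)
print(s["eef_pos"],s["contact_force"],s["opening"],R.from_quat(s["tcp_rot"]).as_matrix().round(3)[:,2],held(im),held(cv2.imread("pics/w3.png")))
# cup0 expected
for p in [(.4298,-.1516,.113),(.4379,-.2212,.113)]:
    q=np.linalg.inv(T)@np.r_[p,1];print(c["fx"]*q[0]/q[2]+c["cx"],c["fy"]*q[1]/q[2]+c["cy"])
P=rings(im,[(280,355,75,140),(280,355,160,226)]);print(P,[ray(c,u,v,.113,T).round(4) for u,v,_ in P])
```

```text
[ 0.43545433 -0.22095816  0.25532266] [-0.14113862 -0.18288987 -0.11786566] 0.518195642351534 [ 0.994  0.113 -0.   ] (262, 230, 105, 125) (262, 230, 105, 127)
315.3409929331756 114.01834687148202
315.45765350002625 196.357639282745
[(315.3238639831543, 114.21923828125, (40.03743362426758, 42.02372360229492)), (315.29198455810547, 196.65658569335938, (36.17875289916992, 36.84007263183594))] [array([ 0.4298, -0.1518,  0.113 ]), array([ 0.4378, -0.2215,  0.113 ])]
```

Cups 0 and 1 measure within 0.3 mm of prediction, and the egg sits in the jaws as the first did. Lowering into cup 1.

Emit:
send_rows:
  plan:
    - [[0.009,0,0.015],[0,0,0]]
    - [[0,0.1,0],[0,0,0]]
    - [[0,0.18,0],[0,0,0]]
    - [[0,0.18,0],[0,0,0]]
    - [[0,0.18,0],[0,0,0]]
    - [[0,0.14,0],[0,0,0]]
    - [[0,0.1,0],[0,0,0]]
    - [[0,0.06,0],[0,0,0]]
    - [[0,0.038,0],[0,0,0]]
    - [[0,0,0],[0,0,0]]
    - [[0,0,0],[0,0,0]]

```text
time: 19.5
eef_pos: [0.4376, -0.2231, 0.1388]
tcp_rot: [-0.527, 0.471, -0.472, 0.527]
contact_force: [-0.2, -0.1, -0.5]
opening: 0.512
```

Emit:
send_rows:
  plan:
    - [[0,0.02,0],[0,0,0]]
    - [[0,0.02,0],[0,0,0]]
    - [[0,0.02,0],[0,0,0]]
    - [[0,0.02,0],[0,0,0]]
    - [[0,0,0],[0,0,0]]
    - [[0,0,0],[0,0,0]]

```text
time: 20.1
eef_pos: [0.4371, -0.2228, 0.1283]
tcp_rot: [0.527, -0.471, 0.471, -0.527]
contact_force: [-0.1, 0.9, -1.2]
opening: 0.517
```

Emit:
send_rows:
  plan:
    - [[-0.006,0.015,0],[0,0,0]]
    - [[0,0.02,0],[0,0,0]]
    - [[0,0.015,0],[0,0,0]]
    - [[0,0,0],[0,0,0]]
    - [[0,0,0],[0,0,0]]

```text
time: 20.6
eef_pos: [0.4371, -0.2222, 0.1225]
tcp_rot: [0.527, -0.471, 0.471, -0.527]
contact_force: [-0.4, -0.2, 0.0]
opening: 0.519
```

Run:
```python
from h import *
s=get_state();c=read_camera("wrist");T=wristT(s,c);im=c["img"];cv2.imwrite("pics/w7.png",im)
print(s["eef_pos"],s["contact_force"],s["opening"])
P=rings(im,[(265,365,70,175)]);print(P)
for z in (.118,.113,.108,.105):
    print(z,ray(c,*P[0][:2],z,T).round(4))
    q=np.linalg.inv(T)@np.r_[.4298,-.1517,z,1];print(c["fx"]*q[0]/q[2]+c["cx"],c["fy"]*q[1]/q[2]+c["cy"],"diam",c["fx"]*.034/q[2])
```

```text
[ 0.43709752 -0.22215627  0.12249693] [-0.42670881 -0.22318934  0.03865442] 0.5191902666031908
[(312.71192932128906, 115.42333984375, (75.43492126464844, 78.8303451538086))]
0.118 [ 0.4298 -0.1515  0.118 ]
312.7807769493318 115.90180389380362 diam 84.00129130228338
0.113 [ 0.4297 -0.1516  0.113 ]
312.82234811378504 115.64960908937573 diam 80.98749619464284
0.108 [ 0.4297 -0.1517  0.108 ]
312.86103961731465 115.41488397897709 diam 78.18246858527378
0.105 [ 0.4297 -0.1518  0.105 ]
312.88299422113806 115.28169461345473 diam 76.59082018033685
```

Cup 0's ring size puts the pan at about 0.107, so the egg is seated near balance. Releasing.

Emit:
send_rows:
  plan:
    - [[0,0,0],[0,0,0]]
    - [[0,0,0],[0,0,0]]
    - [[0,0,0],[0,0,0]]
    - [[0,0,0],[0,0,0]]
    - [[0,0,0],[0,0,0]]
  gripper: 0.37

```text
time: 21.15
eef_pos: [0.4371, -0.222, 0.1224]
tcp_rot: [-0.527, 0.471, -0.471, 0.527]
contact_force: [-0.5, -0.7, -0.7]
opening: 0.631
```

Emit:
send_rows:
  plan:
    - [[0,-0.04,0],[0,0,0]]
    - [[0,-0.08,0],[0,0,0]]
    - [[0,-0.12,0],[0,0,0]]
    - [[0,-0.18,0],[0,0,0]]
    - [[0,-0.18,0],[0,0,0]]
    - [[0,-0.18,0],[0,0,0]]
    - [[0,-0.18,0],[0,0,0]]
    - [[0,-0.18,0],[0,0,0]]
    - [[0,-0.1,0],[0,0,0]]
    - [[0,0,0],[0,0,0]]

```text
time: 22.15
eef_pos: [0.438, -0.2228, 0.2744]
tcp_rot: [-0.527, 0.469, -0.473, 0.527]
contact_force: [-0.3, -0.0, -1.0]
opening: 0.631
```

Emit:
send_rows:
  plan:
    - [[0.1,0,0],[0,0,0]]
    - [[0.2,0,0.05],[0,0,0]]
    - [[0.3,0,0.1],[0,0,0]]
    - [[0.1,0,0.05],[0,0,0]]
    - [[0,0,0],[0,0,0]]
    - [[0,0,0],[0,0,0]]
    - [[0,0,0],[0,0,0]]
    - [[0,0,0],[0,0,0]]
    - [[0,0,0],[0,0,0]]
    - [[0,0,0],[0,0,0]]

```text
time: 23.15
eef_pos: [0.4703, -0.3024, 0.2715]
tcp_rot: [0.527, -0.471, 0.471, -0.527]
contact_force: [-0.1, -0.1, 0.0]
opening: 0.629
```

Run:
```python
from h import *
s=get_state();c=read_camera("wrist");print(s["eef_pos"],s["contact_force"],s["opening"]);t=read_camera("side")["img"]
a=cv2.resize(c["img"][:280,:],(800,350));b=cv2.resize(t[170:290,200:440],(480,240),interpolation=cv2.INTER_CUBIC)
p=np.zeros((590,800,3),np.uint8);p[:350]=a;p[350:,:480]=b
cv2.imwrite("pics/final.png",p)
```

```text
[ 0.47027809 -0.30244037  0.27153096] [-0.10630523 -0.13521732  0.00244033] 0.6285610342327052
```

View pics/final.png

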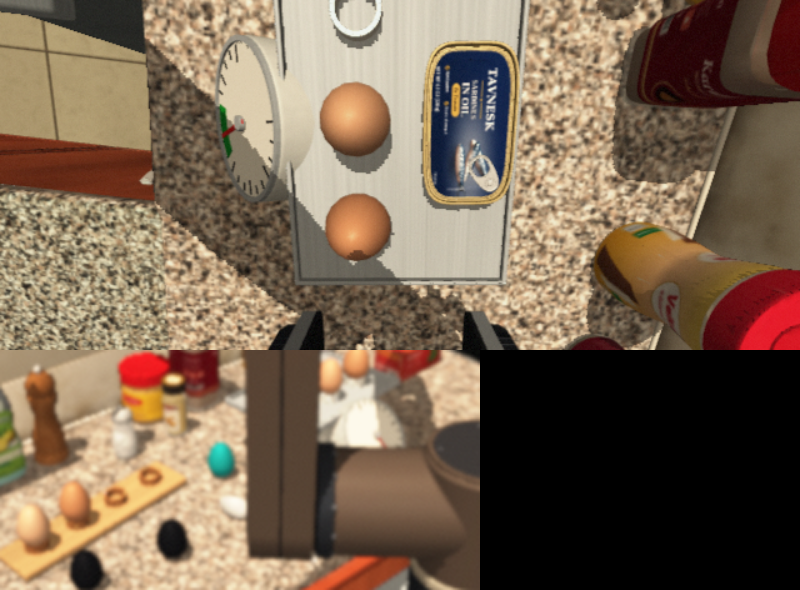

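Both eggs stand in cups 1 and 2, cup 0 is empty, and the needle lies within the green band. A quick numeric check that the needle is at rest in the band:

Run:
```python
from h import *
for i in range(8):
    c=read_camera("wrist");im=c["img"]
    if i%7: continue
    h=cv2.cvtColor(im,cv2.COLOR_BGR2HSV)[70:140,170:205]
    g=np.argwhere(cv2.inRange(h,(45,120,50),(80,255,255))>0);m=cv2.inRange(h,(0,150,90),(8,255,255))|cv2.inRange(h,(172,150,90),(180,255,255));r=np.argwhere(m>0)
    g=g+[70,170];r=r+[70,170];tip=r[r[:,1].argmin()]
    print("green rows",g.min(0),g.max(0),"red n",len(r),"rows/cols",r.min(0),r.max(0),"tip",tip,"red mean",r.mean(0),get_state()["time"])
```

```text
green rows [ 84 175] [125 184] red n 36 rows/cols [ 96 178] [109 193] tip [107 178] red mean [103.97222222 183.27777778] 23.3
green rows [ 84 176] [125 184] red n 36 rows/cols [ 96 178] [108 193] tip [107 178] red mean [103.75       183.30555556] 23.65
```

```bash
python3 -c "
from plant import *
sign_off();print(get_state()['time'])"
```

```text
the job is handed in; nothing more can be done
the job is handed in; nothing more can be done
```

I moved two eggs one at a time, at 20 N grip, from the scale end of the rack into pan cups 2 and 1. The red needle now rests inside the green band, and I handed the job in at about 24 s.

- **Needle:** in the last wrist pictures its tip was at row 107, and the band runs from row 84 to 125. It was the same in two readings 0.35 s apart.
- **Eggs and pan:** both eggs stand upright in their cups, the butter tub is still on the pan, and the two unneeded eggs are still in the rack.
- **Robot:** it is clear of everything, reading close to 0 N.
- **Surroundings:** in the views I took, nothing around had been disturbed.

Two things were not perfect. While setting down the first egg I pressed the pan about 4 mm past balance, well short of its stop, then raised it before letting go. While the second egg was being gripped, the wrist force rose to about 13 N. No check failed outright.

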